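# Return a fragrance tester to its stand and close its cap

### The arm

A 6-joint arm with a two-finger parallel gripper is mounted at the origin on a cart in front of the work surface, level with it; the furniture and walls round the work are solid. World frame = base frame: x ahead of the robot, y to its left, z up, the work surface at z = 0. Lengths are in m, angles in degrees, forces in N, time in s.
With the tool pointing down it reaches from about 0.3 to 0.75 m from the base axis. Payload 8.5 kg.
Tool frame: the origin (TCP) lies at the very end of the fingers, on their centre line; the grasp point (between the pads) lies 19 mm behind it; z points along the fingers, y is the line along which they close (so a half turn about z gives the same grasp; the last joint's range is limited). The gripper opens to 85 mm and grips with 20 to 120 N. Pads are 22 mm wide; open, the fingers measure 114 mm over their backs; the gripper's body (76 mm by 85 mm) begins 54 mm behind the grasp point. The pads swing forward as they close: fully open they stand 13 mm farther back than shut.
Start: joints at [55.502, 21.807, 74.336, -0, 83.858, -12.336], TCP at [0.207, 0.509, 0.231] pointing down, gripper open.
Joint ranges: [-178.18, 178.18], [-50.72, 133.34], [12.68, 142.11], [-81.47, 261.47], [9.98, 163.14], [-165.26, 165.26]. Speed limits (degrees/s): [136.94, 136.94, 180, 180, 180, 180].

### API

Orientations are given as a 3x3 rotation matrix whose columns are the frame's x, y, z axes.
In Python, from rig import env, imaging gives the robot as it stands. The module is installed in compiled form; this text tells all that it offers.
- The arm moves only by the tool arm_command, never from a script. Its arguments are lists of equal length, an entry for each row: "turn": the turn, a rotation vector about the tool's x, y, z in units of 5 degrees (1.0 is 5 degrees), a list of three; "xyz": the shift along the tool's x, y, z in units of 50 mm (1.0 is 50 mm), a list of three; "claw": the finger opening in mm, from 0 to 85.4. A call has 1 to 12 rows; each row shifts and turns the commanded pose from where the row before left it, along the tool's axes as they then stand; what a row does not reach is not made up. A row lasts 1/10 s, in which the tool goes at most 50 mm and 8.59 degrees, less where a joint would pass 70% of its speed; a pose out of reach is approached as far as the arm can. A call is refused whole if a number of a shift passes 1 or a number of a turn 1, either way. A call with a gripper value outside its range is refused whole. The fingers move at their own pace and stop on an object; "squeeze" is the grip in N (left out, the last holds). Time passes only in rows, so rows that do not move let the fingers close. It gives the time, the measured TCP pose, the force, the opening and the grip force at its end, in the units of the state.
- env.observe(): the state, without advancing time (a new reading comes with each control period).
- imaging.get_image(name): name is "scene" or "top" or "wrist"; returns (picture, depth): 480x640x3 uint8, blue, green, red; 480x640 float32, m along the optical axis (not along the pixel's ray), 0 where there is no reading.
- imaging.camera_info(name): a dict with "camera_matrix" (3x3 intrinsics, pixels), "k1" (the pictures are not rectified: a ray, as slopes to the right and down, at radius r is drawn at 1 + k1 r^2 times it, then the intrinsics apply), "rvec" (rotation vector, rad) and "tvec" (3), from world to camera coordinates, as OpenCV has them. Camera axes: x right, y down, z forward; pixel columns grow to the right and rows downward; lengths in m; the calibration is good to about 2 mm. A picture is of the moment at which its call begins: read the wrist's pose just before it. camera_info takes no time and is no camera call; for the wrist camera it gives the pose at the moment of the call.
- env.close_job(): hands the job in; it is judged then, once.
The state is a dict: "time_s": time; "q": joint angles; "qvel": joint speeds; "joint_efforts": joint torques, N m; "position": TCP position; "tool_rot": TCP orientation; "ft_force": force on the tool from outside, world axes, zero at the start; "wrist_torque": the same for the moment, N m; "grip_width": finger opening in m; "gripper_force": force on a finger pad.
Only numpy, scipy, OpenCV 4.12 (cv2) and the standard library are available. Lean on these libraries where they do the work, as an engineer would, in place of code of your own. Each camera call takes 0.05 s, during which the arm holds its last target. There are 200 camera calls.

### The job

A customer left one square fragrance tester bottle out on the counter with its cap loose. Put it back: lower it gently, upright, right down into the empty well of the wooden tester stand (do not let it drop), and then, with the well keeping the bottle from turning, screw its cap shut, clockwise as far as it goes. Leave the other testers in their wells, and the tape roll and the balm tin where they are.

Things in the scene. Friction and masses are not known exactly. Their poses are not given: they have to be found in the camera images.
- tester: the loose-capped tester bottle, alone on the counter: square amber glass body 36 x 36 mm, 62 mm tall, blank labels on its +y and -y faces, round black cap; 88 mm tall, about 0.15 kg. Origin: centre of its underside; z up; x, y square to its faces. Pinch it across either pair of faces; a grip 45 to 60 mm above its underside stays clear of the stand. It fits the well in any quarter turn.
- cap_mid (a point): middle of the tester's cap, on the bottle's axis, 77 mm above its underside. The cap is a ribbed black disc 31 mm across and 22 mm tall (66 to 88 mm above the underside); it turns about the bottle's axis and does not come off or rise noticeably. A thin grey moulded line across its top lies along the bottle's x (parallel to the two labelled faces) when shut.
- cap (a joint): how far the tester's cap is unscrewed, rad: 0 is shut, against its stop; up to 1.5 is loose. Turning it clockwise seen from above lowers the value. It drags at about 0.06 N m and stays where it is left; a bottle on the open counter turns along with its cap.
- stand: fixed tester stand: wooden board 92 x 236 mm (long side along its y) with low lips, carrying three blocks 68 x 68 mm at y = -72, 0, 72 mm, tops 50 mm above the counter. Each has a square well 39 x 39 mm, 30 mm deep, mouth bevelled 3 mm, sides parallel to the stand's. Origin: under the board's centre. Two wells hold testers; the empty one may be any.
- block_c_well (a point): centre of the floor of the empty well, 20 mm above the counter and 30 mm below the well's mouth; x and y square to its sides. A bottle that is right down stands on this floor, its top then 108 mm above the counter.
- tester_a: another tester of the same shape and size (36 x 36 x 88 mm, cap closed), standing in one of the wells. Origin: centre of its underside, z up.
- tester_b: another tester of the same shape and size (36 x 36 x 88 mm, cap closed), standing in one of the wells. Origin: centre of its underside, z up.
- tape: roll of tape lying flat, 93 mm across, 48 mm tall, loose. Origin: centre of its underside.
- balm_tin: small round balm tin with a dark patterned lid, 57 mm across, 20 mm tall, loose. Origin: centre of its underside.
There are look-alikes about, which are no part of the job. Leave any pink look-alike of the tester alone.

How it is judged:
By the outcome, as a careful person would: the job done as asked, in the order asked, and still so for the second after the job is handed in, with the robot touching nothing.
It also fails if it takes over 51 s, if anything falls off the work surface, if the arm or the gripper's body presses on something with over 40 N, if the wrist force passes 120 N, or if a joint passes its speed limit or range.

## Working session

There is one attempt and no reset: what is moved stays moved. The work goes in short steps, Python scripts to look and compute and a tool call to move; the robot and the scene stay as the last step left them, time stands still between calls to the robot, and variables do not carry over. Pictures are saved under pics/ and viewed, at most 10 in all, crops included, and the job is handed in when it is done.

Besides the shell and the picture viewer there is one more tool, called after "Call:" by a JSON object that holds its "api" and its "payload". arm_command: Moves the arm, as the interface text tells. Its arguments: {"type":"object","properties":{"turn":{"type":"array"},"xyz":{"type":"array"},"claw":{"type":"array"},"squeeze":{"type":"number"}},"required":["turn","xyz","claw"]}

```bash
mkdir -p pics
cat > h.py <<'E'
import numpy as np, cv2
from rig import env, imaging
def snap(n):
    ci=imaging.camera_info(n); im,d=imaging.get_image(n)
    return im,d,ci
def ray(ci,px):
    K=np.array(ci["camera_matrix"],float); D=np.array([ci["k1"],0,0,0,0],float)
    R,_=cv2.Rodrigues(np.array(ci["rvec"],float)); t=np.array(ci["tvec"],float).ravel()
    s=cv2.undistortPoints(np.array(px,float).reshape(-1,1,2),K,D).reshape(-1,2)
    d=np.c_[s,np.ones(len(s))]@R
    return -R.T@t,d
def atz(ci,px,z):
    c,d=ray(ci,px); return c+d*((z-c[2])/d[:,2])[:,None]
def cloud(d,ci):
    v,u=np.nonzero(d>0); c,r=ray(ci,np.c_[u,v]); return np.c_[u,v],c+r*d[v,u][:,None]
E
python3 - <<'E'
from h import *
for n in("top","scene"):
    im,d,ci=snap(n); cv2.imwrite(f"pics/{n}0.png",im); np.savez(f"{n}0.npz",im=im,d=d,**{k:np.array(v) for k,v in ci.items()})
    R,_=cv2.Rodrigues(np.array(ci["rvec"],float)); print(n,-R.T@np.array(ci["tvec"]).ravel())
s=env.observe();print(s["tool_rot"],s["ft_force"],s["time_s"],s["grip_width"])
E
```

```text
top [ 0.32381965 -0.03475907  1.13034455]
scene [ 0.01742838 -0.49300304  0.73892294]
[[-9.26118000e-01  3.77233129e-01 -7.85358432e-04]
 [ 3.77233829e-01  9.26117347e-01 -1.13959703e-03]
 [ 2.97440314e-04 -1.35166509e-03 -9.99999042e-01]] [-0.56599818 -0.249278    0.04139219] 0.1 0.08520281228893381
```

View pics/top0.png

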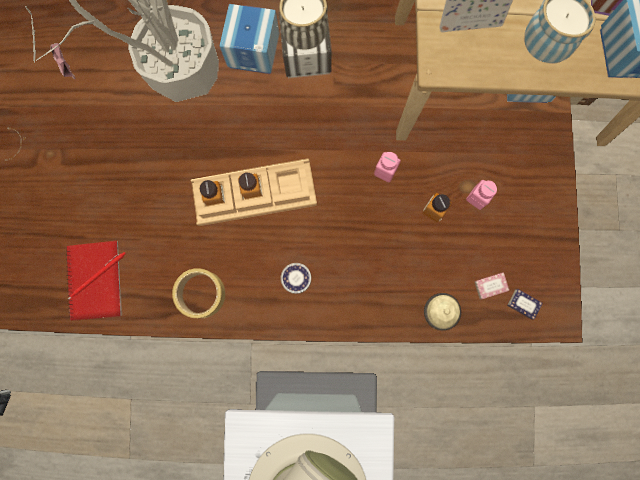

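View pics/scene0.png

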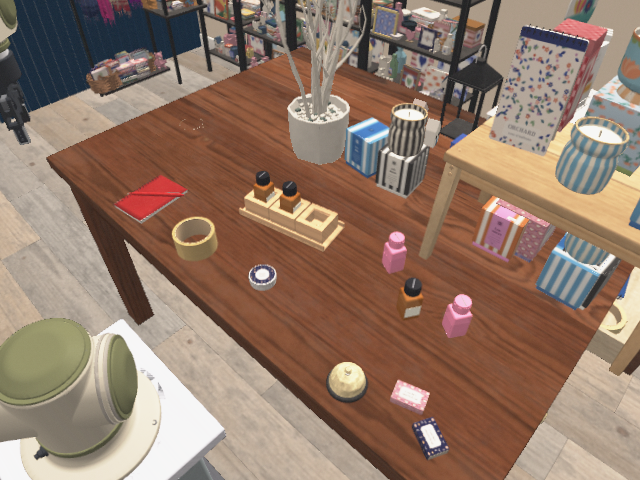

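The top view shows the loose tester at about (437,205), with pink look-alikes at (387,166) and (482,194). The stand runs from (192,180) to (316,205), and its empty well is the right-hand one at (289,182).

Run:
```python
from h import *
z=np.load("top0.npz"); im,d=z["im"],z["d"]
a=cv2.resize(im[150:230,180:320],None,fx=5,fy=5,interpolation=cv2.INTER_CUBIC)
b=cv2.resize(im[140:230,370:510],None,fx=5,fy=5,interpolation=cv2.INTER_CUBIC)
cv2.imwrite("pics/c1.png",cv2.resize(np.vstack([a,b])[:,:],None,fx=.7,fy=.7))
uv,P=cloud(d,z)
def box(c,r,lo,hi):
    m=(abs(uv[:,0]-c[0])<r)&(abs(uv[:,1]-c[1])<r)&(P[:,2]>lo)&(P[:,2]<hi); return P[m]
for n,c in dict(tester=(437,205),p1=(387,166),p2=(482,194),a=(209,188),b=(248,183)).items():
    for lo,hi in((.075,.12),(.03,.07)):
        q=box(c,18,lo,hi); 
        if len(q): print(n,len(q),q.mean(0).round(4),np.median(q,0).round(4),np.ptp(q,axis=0).round(3))
m=(uv[:,0]>185)&(uv[:,0]<322)&(uv[:,1]>155)&(uv[:,1]<228)
q=P[m&(P[:,2]>.042)&(P[:,2]<.055)]; print(len(q),cv2.minAreaRect(q[:,:2].astype(np.float32)))
q=P[m&(P[:,2]>.008)]; print(len(q),cv2.minAreaRect(q[:,:2].astype(np.float32)))
q=box((437,205),18,.01,.12);print(cv2.minAreaRect(q[:,:2].astype(np.float32)))
```

```text
tester 240 [ 0.5385 -0.2336  0.0872] [ 0.5382 -0.2337  0.088 ] [0.031 0.031 0.019]
tester 222 [ 0.5319 -0.2274  0.0551] [ 0.5291 -0.2252  0.0594] [0.046 0.047 0.039]
p1 241 [ 0.6155 -0.1382  0.0871] [ 0.6155 -0.1386  0.0879] [0.03  0.031 0.017]
p1 196 [ 0.6063 -0.1357  0.0545] [ 0.6042 -0.1341  0.0591] [0.045 0.043 0.038]
p2 237 [ 0.5664 -0.3203  0.0867] [ 0.5662 -0.3199  0.0876] [0.031 0.03  0.017]
p2 234 [ 0.5595 -0.3123  0.0537] [ 0.557  -0.3109  0.058 ] [0.047 0.046 0.039]
a 395 [0.5509 0.1846 0.0973] [0.5496 0.1839 0.1048] [0.041 0.034 0.04 ]
a 491 [0.5614 0.1907 0.0518] [0.562  0.1845 0.0509] [0.059 0.064 0.031]
b 399 [0.5651 0.1148 0.0978] [0.564  0.1145 0.1058] [0.039 0.041 0.039]
b 620 [0.5713 0.1211 0.0506] [0.5692 0.1179 0.0504] [0.063 0.069 0.04 ]
2553 ((0.5681183934211731, 0.11769179254770279), (0.07062528282403946, 0.21235565841197968), 10.891777992248535)
5600 ((0.5681792497634888, 0.11736543476581573), (0.09434767067432404, 0.23540551960468292), 10.890443801879883)
((0.53933185338974, -0.2340690791606903), (0.03684823587536812, 0.037973303347826004), 57.20546340942383)
```

View pics/c1.png

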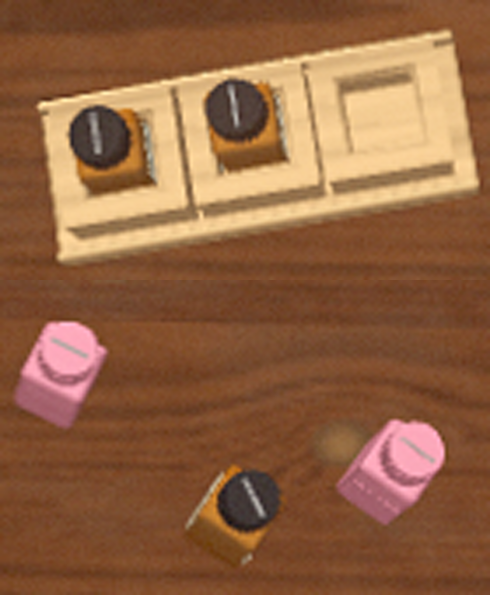

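The crop confirms it: the empty well is on the right end (stand y = -72). The tester's labelled faces run at about -33° and its cap line at about +27°, so the cap is roughly 60° open. Centres are the tester at (0.539, -0.234) and the well at about (0.582, 0.047). I'll move over the tester now.

Call:
{"api": "arm_command", "payload": {"turn": [[0, 0, 0], [0, 0, 0], [0, 0, 0], [0, 0, 0], [0, 0, 0], [0, 0, 0], [0, 0, 0], [0, 0, 0], [0, 0, 0], [0, 0, 0]], "xyz": [[-0.574, -0.553, 0], [-0.574, -0.553, 0], [-0.574, -0.553, 0], [-0.574, -0.553, 0], [-0.574, -0.553, 0], [-0.574, -0.553, 0], [-0.574, -0.553, 0], [-0.574, -0.553, 0], [-0.574, -0.553, 0], [-0.574, -0.553, 0]], "claw": [85, 85, 85, 85, 85, 85, 85, 85, 85, 85]}}

```text
time_s: 1.1
position: [0.3692, 0.1435, 0.2313]
tool_rot: [[-0.926, 0.377, -0.0], [0.377, 0.926, 0.0], [0.0, 0.0, -1.0]]
ft_force: [0.5, -0.0, -0.5]
grip_width: 0.0848
gripper_force: 0.0
```

Call:
{"api": "arm_command", "payload": {"turn": [[0, 0, 0], [0, 0, 0], [0, 0, 0], [0, 0, 0], [0, 0, 0], [0, 0, 0], [0, 0, 0], [0, 0, 0], [0, 0, 0], [0, 0, 0]], "xyz": [[-0.574, -0.553, 0], [-0.574, -0.553, 0], [-0.574, -0.553, 0], [-0.574, -0.553, 0], [-0.574, -0.553, 0], [-0.574, -0.553, 0], [-0.574, -0.553, 0], [-0.574, -0.553, 0], [-0.574, -0.553, 0], [-0.574, -0.553, 0]], "claw": [85, 85, 85, 85, 85, 85, 85, 85, 85, 85]}}

```text
time_s: 2.1
position: [0.5308, -0.2209, 0.2309]
tool_rot: [[-0.926, 0.377, -0.001], [0.377, 0.926, 0.001], [0.001, 0.0, -1.0]]
ft_force: [-0.0, 0.2, 0.1]
grip_width: 0.0848
gripper_force: 0.0
```

Call:
{"api": "arm_command", "payload": {"turn": [[0, 0, 1], [0, 0, 1], [0, 0, 1], [0, 0, 1], [0, 0, 1], [0, 0, 1], [0, 0, 1], [0, 0, 1], [0, 0, 1], [0, 0, 1]], "xyz": [[0, 0, 0], [0, 0, 0], [0, 0, 0], [0, 0, 0], [0, 0, 0], [0, 0, 0], [0, 0, 0], [0, 0, 0], [0, 0, 0], [0, 0, 0]], "claw": [85, 85, 85, 85, 85, 85, 85, 85, 85, 85]}}

```text
time_s: 3.1
position: [0.5303, -0.2192, 0.2309]
tool_rot: [[-0.303, 0.953, -0.001], [0.953, 0.303, 0.0], [0.001, -0.001, -1.0]]
ft_force: [0.7, 0.4, 0.9]
grip_width: 0.0849
gripper_force: 0.0
```

Call:
{"api": "arm_command", "payload": {"turn": [[0, 0, 1], [0, 0, 1], [0, 0, 1], [0, 0, 1], [0, 0, 1], [0, 0, 1], [0, 0, 1], [0, 0, 1], [0, 0, 1], [0, 0, 1], [0, 0, 0]], "xyz": [[0, 0, 0], [0, 0, 0], [0, 0, 0], [0, 0, 0], [0, 0, 0], [0, 0, 0], [0, 0, 0], [0, 0, 0], [0, 0, 0], [0, 0, 0], [0, 0, 0]], "claw": [85, 85, 85, 85, 85, 85, 85, 85, 85, 85, 85]}}

```text
time_s: 4.2
position: [0.5303, -0.2192, 0.231]
tool_rot: [[0.533, 0.846, -0.001], [0.846, -0.533, 0.0], [-0.0, -0.001, -1.0]]
ft_force: [0.2, -0.4, -0.4]
grip_width: 0.0852
gripper_force: 0.0
```

```bash
cat > w.py <<'E'
from h import *
import sys
s=env.observe(); im,d,ci=snap("wrist"); cv2.imwrite(f"pics/{sys.argv[1]}.png",im); np.savez(f"{sys.argv[1]}.npz",im=im,d=d,**{k:np.array(v) for k,v in ci.items()})
R=s["tool_rot"]; R=np.array(R); print(s["time_s"],np.array(s["position"]).round(4),"yaw_y",np.degrees(np.arctan2(R[1,1],R[0,1])).round(2),R[:,2].round(4),"q",np.round(s["q"],1),s["grip_width"],np.round(s["ft_force"],2))
C=-cv2.Rodrigues(np.array(ci["rvec"],float))[0].T@np.array(ci["tvec"]).ravel();print("cam",C)
E
python3 w.py w1
python3 - <<'E'
from h import *
z=np.load("w1.npz"); uv,P=cloud(z["d"],z)
n=np.linalg.norm(P[:,:2]-[.539,-.234],axis=1)<.045
q=P[n&(P[:,2]>.084)&(P[:,2]<.095)]; print(len(q),q.mean(0),cv2.minEnclosingCircle(q[:,:2].astype(np.float32)))
for lo,hi in((.01,.1),(.05,.066),(.01,.05)):
    q=P[n&(P[:,2]>lo)&(P[:,2]<hi)]; print(len(q),cv2.minAreaRect(q[:,:2].astype(np.float32)))
E
```

```text
4.2 [ 0.5303 -0.2192  0.231 ] yaw_y -32.2 [-7.e-04  4.e-04 -1.e+00] q [-34.3  24.3  70.4  -0.   85.4  -2.1] 0.08516372987746078 [ 0.24 -0.44 -0.43]
cam [ 0.56532399 -0.16343723  0.37281312]
1238 [ 0.54087994 -0.23468657  0.0871585 ] ((0.5406908988952637, -0.23478896915912628), 0.01514485850930214)
2440 ((0.5411798357963562, -0.23478293418884277), (0.03601469844579697, 0.0359659381210804), 57.830055236816406)
668 ((0.5410493612289429, -0.23499390482902527), (0.03555484488606453, 0.03593519702553749), 57.7596435546875)
315 ((0.5494173169136047, -0.22012260556221008), (0.0042794859036803246, 0.03474248945713043), 62.32363510131836)
```

View pics/w1.png

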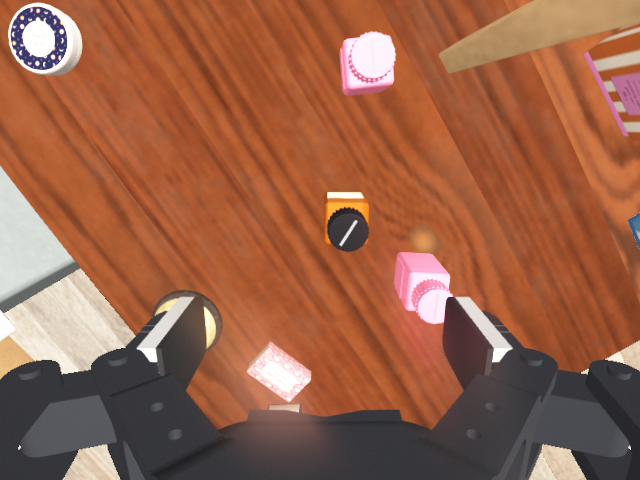

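The wrist view shows the tester at (347,222), clear between the fingers. It measures (0.541, -0.2348) at yaw -32.2°, which matches the tool. I'll line up, go down and grip.

Call:
{"api": "arm_command", "payload": {"turn": [[0, 0, 0], [0, 0, 0], [0, 0, 0], [0, 0, 0], [0, 0, 0], [0, 0, 0], [0, 0, 0], [0, 0, 0], [0, 0, 0], [0, 0, 0], [0, 0, 0], [0, 0, 0]], "xyz": [[-0.15, 0.347, 0], [0, 0, 0], [0, 0, 0.4], [0, 0, 0.4], [0, 0, 0.4], [0, 0, 0.4], [0, 0, 0.4], [0, 0, 0.4], [0, 0, 0.4], [0, 0, 0.4], [0, 0, 0.4], [0, 0, 0.36]], "claw": [65, 65, 65, 65, 65, 65, 65, 65, 65, 65, 65, 65]}}

```text
time_s: 5.45
position: [0.5407, -0.2343, 0.0324]
tool_rot: [[0.531, 0.847, -0.001], [0.847, -0.531, 0.001], [0.0, -0.001, -1.0]]
ft_force: [-0.2, -0.7, 0.6]
grip_width: 0.0654
gripper_force: 0.0
```

Call:
{"api": "arm_command", "payload": {"turn": [[0, 0, 0], [0, 0, 0], [0, 0, 0], [0, 0, 0], [0, 0, 0], [0, 0, 0], [0, 0, 0], [0, 0, 0], [0, 0, 0], [0, 0, 0]], "xyz": [[0, 0, 0], [0, 0, 0], [0, 0, 0], [0, 0, 0], [0, 0, 0], [0, 0, 0], [0, 0, 0], [0, 0, 0], [0, 0, 0], [0, 0, 0]], "claw": [65, 50, 44, 40, 36, 30, 30, 30, 30, 30], "squeeze": 35}}

```text
time_s: 6.45
position: [0.5413, -0.235, 0.0341]
tool_rot: [[0.532, 0.847, 0.001], [0.847, -0.532, -0.001], [-0.0, 0.001, -1.0]]
ft_force: [-2.1, 1.5, 6.9]
grip_width: 0.0353
gripper_force: 36.5
```

Call:
{"api": "arm_command", "payload": {"turn": [[0, 0, 0], [0, 0, 0], [0, 0, 0], [0, 0, 0], [0, 0, 0], [0, 0, 0], [0, 0, 0], [0, 0, 0], [0, 0, 0]], "xyz": [[0, 0, -0.1], [0, 0, -0.3], [0, 0, -0.4], [0, 0, -0.4], [0, 0, -0.4], [0, 0, -0.4], [0, 0, -0.4], [0, 0, -0.3], [0, 0, -0.1]], "claw": [30, 30, 30, 30, 30, 30, 30, 30, 30]}}

```text
time_s: 7.35
position: [0.5415, -0.2351, 0.1749]
tool_rot: [[0.532, 0.847, 0.002], [0.847, -0.532, -0.001], [-0.0, 0.002, -1.0]]
ft_force: [0.6, 0.4, -1.8]
grip_width: 0.0355
gripper_force: 35.6
```

Call:
{"api": "arm_command", "payload": {"turn": [[0, 0, -0.4], [0, 0, -0.8], [0, 0, -0.8], [0, 0, -0.8], [0, 0, -0.8], [0, 0, -0.8], [0, 0, -0.8], [0, 0, -0.8], [0, 0, -0.8], [0, 0, -0.8], [0, 0, -0.6], [0, 0, -0.42]], "xyz": [[0, 0, 0], [0, 0, 0], [0, 0, 0], [0, 0, 0], [0, 0, 0], [0, 0, 0], [0, 0, 0], [0, 0, 0], [0, 0, 0], [0, 0, 0], [0, 0, 0], [0, 0, 0]], "claw": [30, 30, 30, 30, 30, 30, 30, 30, 30, 30, 30, 30]}}

```text
time_s: 8.55
position: [0.5409, -0.2347, 0.1725]
tool_rot: [[-0.192, 0.981, -0.001], [0.981, 0.192, 0.001], [0.001, -0.001, -1.0]]
ft_force: [-0.2, -0.2, -1.9]
grip_width: 0.0357
gripper_force: 35.6
```

Call:
{"api": "arm_command", "payload": {"turn": [[0, 0, 0], [0, 0, 0], [0, 0, 0], [0, 0, 0], [0, 0, 0], [0, 0, 0], [0, 0, 0], [0, 0, 0], [0, 0, 0], [0, 0, 0], [0, 0, 0]], "xyz": [[0.22, 0.112, 0], [0.44, 0.224, 0], [0.44, 0.224, 0], [0.44, 0.224, 0], [0.44, 0.224, 0], [0.44, 0.224, 0], [0.44, 0.224, 0], [0.44, 0.224, 0], [0.22, 0.112, 0], [0, 0, 0], [0, 0, 0]], "claw": [30, 30, 30, 30, 30, 30, 30, 30, 30, 30, 30]}}

```text
time_s: 9.65
position: [0.5955, -0.0454, 0.1731]
tool_rot: [[-0.19, 0.982, -0.0], [0.982, 0.19, -0.0], [-0.0, -0.0, -1.0]]
ft_force: [0.1, -0.7, -2.2]
grip_width: 0.0355
gripper_force: 35.6
```

```bash
python3 w.py w2
python3 - <<'E'
from h import *
z=np.load("w2.npz"); uv,P=cloud(z["d"],z); im=z["im"]
n=(np.linalg.norm(P[:,:2]-[.5817,.0467],axis=1)<.06)
u=uv[n]; print(u.min(0),u.max(0))
fl=P[(np.linalg.norm(P[:,:2]-[.5817,.0467],axis=1)<.03)&(P[:,2]>.012)&(P[:,2]<.028)]; print("floor",len(fl),np.median(fl,0),cv2.minAreaRect(fl[:,:2].astype(np.float32)))
m=(np.linalg.norm(P[:,:2]-[.568,.117],axis=1)<.15)&(P[:,2]>.044)&(P[:,2]<.055)
q=P[m]; print("tops",len(q),np.median(q[:,2]),cv2.minAreaRect(q[:,:2].astype(np.float32)))
# held bottle
from rig import env
p=np.array(env.observe()["position"])
b=P[(np.linalg.norm(P[:,:2]-p[:2],axis=1)<.04)&(P[:,2]>.1)&(P[:,2]<.25)]; print("held",len(b))
E
```

```text
9.65 [ 0.5955 -0.0454  0.1731] yaw_y 10.93 [-5.e-04 -2.e-04 -1.e+00] q [-15.7  29.1  72.   -0.   78.9 -26.6] 0.035511977135039105 [ 0.15 -0.67 -2.18]
cam [0.58290464 0.01942639 0.31495073]
[250   0] [410 171]
floor 3405 [0.58274657 0.04814818 0.01928483] ((0.5827439427375793, 0.04731394350528717), (0.03894660994410515, 0.03838442638516426), 10.928902626037598)
tops 10949 0.049098404139985785 ((0.5815222859382629, 0.05404406040906906), (0.06873743236064911, 0.08348812162876129), 10.880763053894043)
held 35752
```

View pics/w2.png

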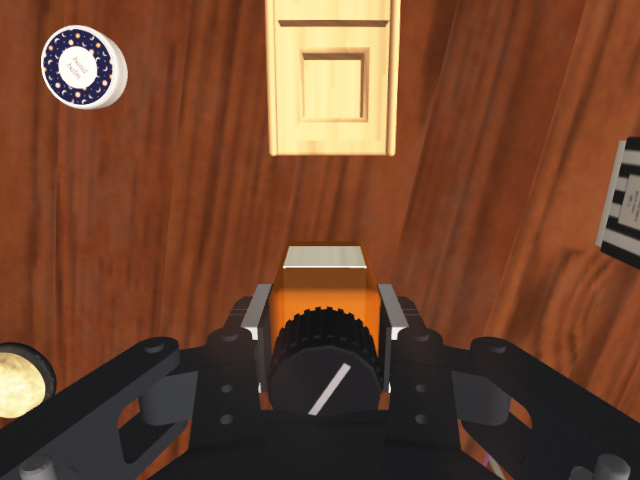

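The wrist view shows the empty well at (333,85), square to the tool. The bottle is held upright between the pads at about (325,330). I'll check the bottle's offset from the TCP.

Run:
```python
from h import *
z=np.load("w2.npz"); uv,P=cloud(z["d"],z); s=env.observe()
R=np.array(s["tool_rot"]);L=(P-np.array(s["position"]))@R
m=(abs(L[:,0])<.03)&(abs(L[:,1])<.0165)
c=L[m&(L[:,2]<-.049)&(L[:,2]>-.06)]; print("cap",len(c),np.median(c[:,2]),cv2.minEnclosingCircle(c[:,:2].astype(np.float32)))
f=L[m&(L[:,2]>-.02)&(L[:,2]<.032)&(L[:,0]>.01)]
for a in range(-20,32,8):
    g=f[(f[:,2]>a/1e3)&(f[:,2]<(a+8)/1e3)]
    if len(g)>5: print(a,len(g),np.percentile(g[:,0],90).round(4))
f=f[(f[:,2]>-.01)]; A=np.c_[f[:,1],f[:,2],np.ones(len(f))]; print(np.linalg.lstsq(A,f[:,0],rcond=None)[0])
w=np.array([.5827,.0475,s["position"][2]]); print("to well",((w-s["position"])@R/.05).round(3))
```

```text
cap 7243 -0.052966003681271 ((0.0008798471535556018, -0.00015229242853820324), 0.015608498826622963)
-20 837 0.0182
-12 754 0.0182
-4 623 0.0185
4 517 0.0185
12 449 0.0185
20 336 0.0183
28 129 0.0181
[-0.00217374  0.00010593  0.01806172]
to well [ 1.882  0.101 -0.   ]
```

Call:
{"api": "arm_command", "payload": {"turn": [[0, 0, 0], [0, 0, 0], [0, 0, 0], [0, 0, 0], [0, 0, 0], [0, 0, 0], [0, 0, 0], [0, 0, 0], [0, 0, 0], [0, 0, 0], [0, 0, 0], [0, 0, 0]], "xyz": [[0.2, 0.02, 0], [0.4, 0.02, 0], [0.4, 0.02, 0], [0.4, 0.02, 0], [0.3, 0.02, 0], [0.174, 0.004, 0], [0, 0, 0], [0, 0, 0.3], [0, 0, 0.4], [0, 0, 0.4], [0, 0, 0.3], [0, 0, 0.2]], "claw": [30, 30, 30, 30, 30, 30, 30, 30, 30, 30, 30, 30]}}

```text
time_s: 10.9
position: [0.5829, 0.0471, 0.0921]
tool_rot: [[-0.189, 0.982, -0.001], [0.982, 0.189, -0.0], [0.0, -0.001, -1.0]]
ft_force: [-0.3, 0.5, -1.6]
grip_width: 0.0351
gripper_force: 35.6
```

Call:
{"api": "arm_command", "payload": {"turn": [[0, 0, 0], [0, 0, 0], [0, 0, 0], [0, 0, 0], [0, 0, 0], [0, 0, 0], [0, 0, 0], [0, 0, 0]], "xyz": [[0, 0, 0], [0, 0, 0.06], [0, 0, 0.06], [0, 0, 0.06], [0, 0, 0.06], [0, 0, 0.06], [0, 0, 0], [0, 0, 0]], "claw": [30, 30, 30, 30, 30, 30, 30, 30]}}

```text
time_s: 11.7
position: [0.5831, 0.0479, 0.0783]
tool_rot: [[-0.19, 0.982, -0.0], [0.982, 0.19, -0.0], [0.0, -0.0, -1.0]]
ft_force: [0.7, -0.1, -2.6]
grip_width: 0.0351
gripper_force: 35.6
```

Call:
{"api": "arm_command", "payload": {"turn": [[0, 0, 0], [0, 0, 0], [0, 0, 0], [0, 0, 0], [0, 0, 0], [0, 0, 0], [0, 0, 0], [0, 0, 0], [0, 0, 0]], "xyz": [[0, 0, 0.06], [0, 0, 0.06], [0, 0, 0.06], [0, 0, 0.06], [0, 0, 0.06], [0, 0, 0.06], [0, 0, 0.04], [0, 0, 0], [0, 0, 0]], "claw": [30, 30, 30, 30, 30, 30, 30, 30, 30]}}

```text
time_s: 12.6
position: [0.5831, 0.0479, 0.0583]
tool_rot: [[-0.19, 0.982, 0.0], [0.982, 0.19, -0.0], [-0.0, 0.0, -1.0]]
ft_force: [1.0, -0.1, -1.6]
grip_width: 0.035
gripper_force: 35.6
```

Call:
{"api": "arm_command", "payload": {"turn": [[0, 0, 0], [0, 0, 0], [0, 0, 0], [0, 0, 0]], "xyz": [[0, 0, 0.02], [0, 0, 0.02], [0, 0, 0], [0, 0, 0]], "claw": [30, 30, 30, 30]}}

```text
time_s: 13.0
position: [0.583, 0.0479, 0.0563]
tool_rot: [[-0.19, 0.982, -0.0], [0.982, 0.19, 0.0], [0.0, -0.0, -1.0]]
ft_force: [-0.1, -0.3, -1.9]
grip_width: 0.0353
gripper_force: 35.6
```

Call:
{"api": "arm_command", "payload": {"turn": [[0, 0, 0], [0, 0, 0], [0, 0, 0], [0, 0, 0]], "xyz": [[0, 0, 0.02], [0, 0, 0.01], [0, 0, 0], [0, 0, 0]], "claw": [30, 30, 30, 30]}}

```text
time_s: 13.4
position: [0.583, 0.0479, 0.0548]
tool_rot: [[-0.19, 0.982, -0.0], [0.982, 0.19, -0.0], [-0.0, -0.0, -1.0]]
ft_force: [0.6, 0.0, -1.6]
grip_width: 0.0354
gripper_force: 35.6
```

Call:
{"api": "arm_command", "payload": {"turn": [[0, 0, 0], [0, 0, 0], [0, 0, 0]], "xyz": [[0, 0, 0.02], [0, 0, 0], [0, 0, 0]], "claw": [30, 30, 30]}}

```text
time_s: 13.7
position: [0.5832, 0.0478, 0.0541]
tool_rot: [[-0.19, 0.982, 0.0], [0.982, 0.19, -0.0], [-0.0, 0.0, -1.0]]
ft_force: [-0.7, -0.7, 2.1]
grip_width: 0.0354
gripper_force: 36.0
```

The bottle is on the well floor, with light contact at the expected height. I'll release, rise to the cap and grip it.

Call:
{"api": "arm_command", "payload": {"turn": [[0, 0, 0], [0, 0, 0], [0, 0, 0], [0, 0, 0], [0, 0, 0], [0, 0, 0], [0, 0, 0], [0, 0, 0], [0, 0, 0], [0, 0, 0]], "xyz": [[0, 0, 0], [0, 0, 0], [0, 0, 0], [0, 0, 0], [0, 0, 0], [0, 0, -0.12], [0, 0, -0.2], [0, 0, -0.2], [0, 0, -0.1], [0, 0, 0]], "claw": [37, 40, 45, 50, 50, 50, 50, 50, 50, 50]}}

```text
time_s: 14.7
position: [0.5835, 0.0479, 0.086]
tool_rot: [[-0.19, 0.982, 0.002], [0.982, 0.19, -0.0], [-0.001, 0.002, -1.0]]
ft_force: [-0.5, 0.1, -0.8]
grip_width: 0.0496
gripper_force: 0.0
```

```bash
python3 w.py w3
python3 - <<'E'
from h import *
z=np.load("w3.npz"); uv,P=cloud(z["d"],z); s=env.observe()
R=np.array(s["tool_rot"]);L=(P-np.array(s["position"]))@R
m=(abs(L[:,0])<.03)&(abs(L[:,1])<.0165)&(P[:,2]>.1)&(P[:,2]<.118)
c=L[m]; print("cap",len(c),np.median(P[m][:,2]),cv2.minEnclosingCircle(c[:,:2].astype(np.float32)))
E
```

```text
14.7 [0.5835 0.0479 0.086 ] yaw_y 10.94 [ 2.1e-03 -3.0e-04 -1.0e+00] q [ -6.9  33.2  80.7  -0.   66.  -17.8] 0.04963892258104958 [-0.47  0.06 -0.81]
cam [0.57049058 0.11269172 0.22783424]
cap 6149 0.10718124219065568 ((-0.0001516101328888908, -0.0004772133834194392), 0.015947289764881134)
```

View pics/w3.png

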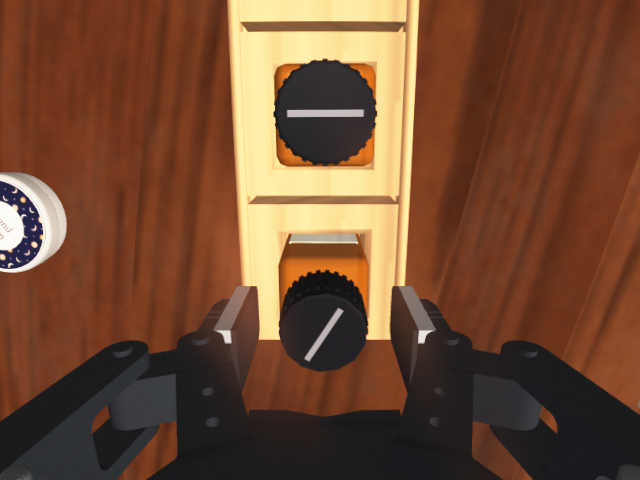

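The wrist view shows the bottle right down in the well, with its cap at (323,328) and the cap line about 57° anticlockwise of shut. The neighbour's shut line at (325,113) is horizontal. I'll grip the cap and turn it clockwise.

Call:
{"api": "arm_command", "payload": {"turn": [[0, 0, 0], [0, 0, 0], [0, 0, 0], [0, 0, 0], [0, 0, 0], [0, 0, 0], [0, 0, 0], [0, 0, 0]], "xyz": [[0, 0, 0], [0, 0, 0], [0, 0, 0], [0, 0, 0], [0, 0, 0], [0, 0, 0], [0, 0, 0], [0, 0, 0]], "claw": [40, 35, 30, 26, 26, 26, 26, 26], "squeeze": 40}}

```text
time_s: 15.55
position: [0.583, 0.0479, 0.0847]
tool_rot: [[-0.19, 0.982, -0.0], [0.982, 0.19, 0.0], [0.0, -0.0, -1.0]]
ft_force: [0.8, 0.4, 0.2]
grip_width: 0.0286
gripper_force: 39.4
```

Call:
{"api": "arm_command", "payload": {"turn": [[0, 0, 0.5], [0, 0, 1], [0, 0, 1], [0, 0, 1], [0, 0, 1], [0, 0, 1], [0, 0, 1], [0, 0, 1], [0, 0, 1], [0, 0, 1], [0, 0, 0.5], [0, 0, 0]], "xyz": [[0, 0, 0], [0, 0, 0], [0, 0, 0], [0, 0, 0], [0, 0, 0], [0, 0, 0], [0, 0, 0], [0, 0, 0], [0, 0, 0], [0, 0, 0], [0, 0, 0], [0, 0, 0]], "claw": [26, 26, 26, 26, 26, 26, 26, 26, 26, 26, 26, 26]}}

```text
time_s: 16.75
position: [0.5831, 0.0477, 0.0848]
tool_rot: [[0.63, 0.776, 0.0], [0.776, -0.63, -0.0], [-0.0, 0.0, -1.0]]
ft_force: [0.4, -0.4, -0.8]
grip_width: 0.0287
gripper_force: 39.4
```

```bash
python3 -c "
from h import *
s=env.observe();print(s['time_s'],s['position'],s['wrist_torque'],s['joint_efforts'],s['grip_width'],s['gripper_force'],s['ft_force'],s['q'][5])"
```

```text
16.75 [0.58312521 0.04766139 0.08478417] [-0.22338167 -0.17734675  0.0225442 ] [  0.57339845 -51.47749186 -18.80302012   0.20170097   0.27027005
   0.49135912] 0.02866761118309378 39.44257378578186 [ 0.41910803 -0.40215874 -0.81685071] 32.187204157722796
```

Call:
{"api": "arm_command", "payload": {"turn": [[0, 0, 0.4], [0, 0, 0.4], [0, 0, 0.4], [0, 0, 0.4], [0, 0, 0], [0, 0, 0]], "xyz": [[0, 0, 0], [0, 0, 0], [0, 0, 0], [0, 0, 0], [0, 0, 0], [0, 0, 0]], "claw": [26, 26, 26, 26, 26, 26]}}

```text
time_s: 17.35
position: [0.5832, 0.0477, 0.0848]
tool_rot: [[0.731, 0.682, 0.0], [0.682, -0.731, -0.0], [0.0, 0.0, -1.0]]
ft_force: [2.3, -1.7, -1.2]
grip_width: 0.0285
gripper_force: 39.5
```

```bash
cat > t.py <<'E'
from h import *
s=env.observe();R=np.array(s['tool_rot']);print(s['time_s'],np.round(s['position'],4),np.round(s['wrist_torque'],3),np.round(s['joint_efforts'],2)[5],s['grip_width'],np.round(s['ft_force'],1),np.degrees(np.arctan2(R[1,1],R[0,1])))
E
python3 t.py
```

```text
17.35 [0.5832 0.0477 0.0848] [-0.394 -0.221  0.046] 0.05 0.028470625512199796 [ 2.3 -1.7 -1.2] -46.97088017237675
```

Call:
{"api": "arm_command", "payload": {"turn": [[0, 0, 0.4], [0, 0, 0.4], [0, 0, 0.4], [0, 0, 0.4], [0, 0, 0], [0, 0, 0]], "xyz": [[0, 0, 0], [0, 0, 0], [0, 0, 0], [0, 0, 0], [0, 0, 0], [0, 0, 0]], "claw": [26, 26, 26, 26, 26, 26]}}

```text
time_s: 17.95
position: [0.5834, 0.0474, 0.0849]
tool_rot: [[0.819, 0.574, 0.001], [0.574, -0.819, -0.001], [0.0, 0.001, -1.0]]
ft_force: [3.1, -4.7, -0.6]
grip_width: 0.0286
gripper_force: 39.6
```

```bash
python3 t.py
```

```text
17.95 [0.5834 0.0474 0.0849] [-0.898 -0.51   0.572] 0.57 0.02863041905330699 [ 3.1 -4.7 -0.6] -54.9375875244337
```

The torque rose to 0.57 N m, well above the 0.06 N m drag, so the cap is against its stop. I'll release, back up and look.

Call:
{"api": "arm_command", "payload": {"turn": [[0, 0, 0], [0, 0, 0], [0, 0, 0], [0, 0, 0], [0, 0, 0], [0, 0, 0], [0, 0, 0], [0, 0, 0], [0, 0, 0], [0, 0, 0], [0, 0, 0]], "xyz": [[0, 0, 0], [0, 0, 0], [0, 0, 0], [0, 0, 0], [0, 0, -0.2], [0, 0, -0.4], [0, 0, -0.5], [0, 0, -0.5], [0, 0, -0.4], [0, 0, 0], [0, 0, 0]], "claw": [32, 38, 45, 48, 48, 48, 48, 48, 48, 48, 48]}}

```text
time_s: 19.05
position: [0.5829, 0.0479, 0.1849]
tool_rot: [[0.82, 0.573, 0.0], [0.573, -0.82, 0.0], [0.0, 0.0, -1.0]]
ft_force: [-0.2, -0.1, -0.4]
grip_width: 0.0482
gripper_force: 0.0
```

```bash
python3 w.py w4
python3 - <<'E'
from h import *
z=np.load("w4.npz"); uv,P=cloud(z["d"],z)
for n,c in dict(t=(.583,.0475),b=(.568,.1175)).items():
    k=(np.linalg.norm(P[:,:2]-c,axis=1)<.03)&(P[:,2]>.1)&(P[:,2]<.118); q=P[k]; u=uv[k]
    if len(q)<50: print(n,len(q)); continue
    ce,r=cv2.minEnclosingCircle(q[:,:2].astype(np.float32)); g=z["im"][u[:,1],u[:,0]].min(1)
    l=q[(g>110)&(np.linalg.norm(q[:,:2]-ce,axis=1)<.013)][:,:2]
    w,v=np.linalg.eigh(np.cov(l.T)); e=v[:,1]; print(n,len(q),np.median(q[:,2]),np.array(ce).round(4),r,"line",len(l),np.degrees(np.arctan2(e[1],e[0]))%180)
E
```

```text
19.05 [0.5829 0.0479 0.1849] yaw_y -55.06 [ 3.e-04  0.e+00 -1.e+00] q [-6.9 27.3 73.1  0.  79.5 48.2] 0.04815124497146279 [-0.24 -0.12 -0.35]
cam [0.63661029 0.08580643 0.32679766]
t 2165 0.10713882033850505 [0.5831 0.0466] 0.015783093869686127 line 150 6.029164688170084
b 2313 0.1071190281773566 [0.5705 0.1167] 0.015582955442368984 line 167 11.049567205646952
```

View pics/w4.png

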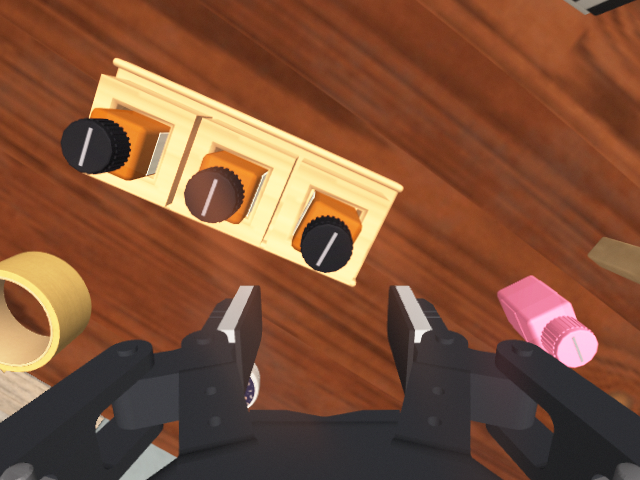

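The wrist view shows the tester seated at (328,240) with its line at 6°, against 11° for the stand. The bottle seems to have taken up about 5° of well play, so I'll check its body angle.

Run:
```python
from h import *
z=np.load("w4.npz"); uv,P=cloud(z["d"],z)
for n,c in dict(t=(.583,.0475),b=(.568,.1175)).items():
  for lo,hi in((.056,.084),(.054,.12)):
    q=P[(np.linalg.norm(P[:,:2]-c,axis=1)<.03)&(P[:,2]>lo)&(P[:,2]<hi)]; print(n,len(q),cv2.minAreaRect(q[:,:2].astype(np.float32)))
```

```text
t 1291 ((0.5830769538879395, 0.04656246304512024), (0.036604952067136765, 0.036422692239284515), 5.980777740478516)
t 3712 ((0.5830984115600586, 0.04656129330396652), (0.0365803986787796, 0.036484722048044205), 6.168691158294678)
b 1470 ((0.5707656741142273, 0.11659108102321625), (0.036063436418771744, 0.03611445426940918), 11.288958549499512)
b 4109 ((0.5707899928092957, 0.11660350114107132), (0.036052804440259933, 0.03615664690732956), 11.153935432434082)
```

```bash
python3 -c "
from rig import env
print(env.close_job())"
```

```text
the job is handed in; nothing more can be done
None
```

The tester is right down in the empty well and its cap is screwed shut to the stop (cap line and body both at about 6°); nothing else was touched, and I handed the job in at about 19 s.

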